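# Set up the chilled-butter check: log book, keyed trays, probe

### The arm

A 7-joint arm with a two-finger parallel gripper is mounted at the origin on a cart in front of the work surface, level with it; the furniture and walls round the work are solid. World frame = base frame: x ahead of the robot, y to its left, z up, the work surface at z = 0. Lengths are in m, angles in rad, forces in N, time in s.
With the tool pointing down it reaches from about 0.4 to 0.875 m from the base axis. Payload 19.3 kg.
Tool frame: the origin (TCP) lies on the mounting face of the last link; the fingertips stand 173 mm ahead of it and the grasp point (between the pads) lies 155 mm ahead of it (bot.grip_point_offset is the distance from the TCP to the grasp point, in m); z points along the fingers, y is the line along which they close (so a half turn about z gives the same grasp; the last joint's range is limited). The gripper opens to 85 mm and grips with 20 to 120 N. Pads are 22 mm wide; open, the fingers measure 114 mm over their backs; the gripper's body (76 mm by 85 mm) begins 54 mm behind the grasp point. The pads swing forward as they close: fully open they stand 13 mm farther back than shut.
Start: joints at [1.177, 0.521, -0.036, 1.599, 0.021, 1.021, -0.113], TCP at [0.199, -0.593, 0.405] pointing down, gripper open.
Joint ranges: [-2.91, 2.91], [-0.3, 2.13], [-1.5, 1.42], [0.17, 2.43], [-1.26, 4.41], [0.16, 1.93], [-2.52, 2.52]. Speed limits (rad/s): [1.89, 1.89, 2.39, 2.39, 3.01, 3.01, 3.01].

### API

Orientations are given as [roll, pitch, yaw] about the fixed x, y, z axes, in that order (R = Rz(yaw) Ry(pitch) Rx(roll)).
In Python, from workcell import bot gives the robot as it stands.
- The arm moves only by the tool arm_command, never from a script. Its argument "deltas" is a list of rows, each a list of 3 entries, a list of its own where there are three numbers: the shift along the tool's x, y, z in cm, then the turn, a rotation vector about the tool's x, y, z in rad, then the finger opening in cm, from 0 to 8.54. In form: [[[tx, ty, tz], [rx, ry, rz], claw], ...]. A call has 1 to 20 rows; each row shifts and turns the commanded pose from where the row before left it, along the tool's axes as they then stand; what a row does not reach is not made up. A row lasts 1/10 s, in which the tool goes at most 50 mm and 8.59 degrees, less where a joint would pass 70% of its speed; a pose out of reach is approached as far as the arm can. A call with a gripper value outside its range is refused whole. The fingers move at their own pace and stop on an object; "newtons" is the grip in N (left out, the last holds). Time passes only in rows, so rows that do not move let the fingers close. It gives the time, the measured TCP pose, the force, the opening and the grip force at its end, in the units of the state.
- bot.observe(): the state, without advancing time (a new reading comes with each control period).
- bot.grab_frame(name): name is "side" or "top"; returns a dict with "frame" (480x640x3 uint8, red, green, blue), "K" (3x3 intrinsics, pixels), "rvec" (rotation vector, rad) and "tvec" (3), from world to camera coordinates, as OpenCV has them. Camera axes: x right, y down, z forward; pixel columns grow to the right and rows downward; lengths in m; the calibration is good to about 2 mm. A picture is of the moment at which its call begins. There is no depth.
- bot.job_done(): hands the job in; it is judged then, once.
Trained networks look in a picture, given as the dict that the camera call returned (one of the last four; its "shot" number tells which), for a name from the list of things; names that differ only in an ending like _2 or _b are one class to them, and where a whole thing is asked for, a point or a joint stands for the part that bears it (a point fixed in the world has none). Each returns a list of dicts, best first, with "p" (0 to 1); they miss things now and then, are a little off and sometimes report something else, mostly with a low value. They report only what shows in the picture. A call takes as long as a camera call. They do not tell look-alikes from the thing itself.
- bot.find_in(name, picture): "rect" ([left, top, width, height] in pixels, round what is visible of it).
- bot.mark_of(name, picture): "at" ([column, row] in pixels: a listed point, or the origin of a listed thing).
The state is a dict: "clock": time; "qpos": joint angles; "qd": joint speeds; "joint_efforts": joint torques, N m; "position": TCP position; "tool_rot": TCP orientation; "force": force on the tool from outside, world axes, zero at the start; "moment": the same for the moment, N m; "grip_width": finger opening in m; "finger_force": force on a finger pad.
Only numpy, scipy, OpenCV 4.12 (cv2) and the standard library are available. Lean on these libraries where they do the work, as an engineer would, in place of code of your own. Each camera call takes 0.05 s, during which the arm holds its last target. There are 200 camera calls.

### The job

Get the chilled-butter check ready. Turn the red and the blue divider of the log book over to the left, so that it lies open flat at the back of the blue one with the green still on the right. Stack all the butter trays on the blue cold base, every notch home on the key below, put the lid on top the same way, take the probe from its holster and push its blade through the slot of the lid until the collar rests on the lid; leave the marker, garlic and lemon alone.

Things in the scene. Friction and masses are not known exactly. Their poses are not given: they have to be found in the camera images.
- binder: blue ring binder lying open, fixed, 328 mm across (y) x 172 mm along its rings (x), covers 3 mm thick; origin at the centre of its underside, z up. Rings of 20 mm radius round an axis along x at y = 0, 17 mm up. A pad of sheets, top 10 mm up, lies 25 to 130 mm out on each side. Three divider leaves hang on the rings, all on the right (-y) at the start: green lowest, blue, red on top
- red_tab (a point): centre of the index tab of the red leaf (stiff plastic, 156 mm along the rings, 3 mm thick, 44 g; its holes slide round the rings, it swings freely and falls to the side it leans to). The tab, 24 mm wide along the rings and 26 long, juts from the free edge, 50 mm nearer the robot than the middle. z: out of the face now up, so it points down once turned over
- blue_tab (a point): centre of the tab of the blue leaf, the same but for its tab in the middle of the edge. On all leaves this point is 124 mm from the holes (144 mm from the ring axis when flat). Site axes: x along the rings as the binder's, y from tab to holes. Pinched across its width by fingers pointing down, a tab turns between the pads as it is carried over in a half circle
- green_tab (a point): centre of the tab of the green leaf, like the others, its tab 50 mm farther from the robot than the middle; this leaf stays on the right
- tray_a: white butter tray, 86 x 54 x 35 mm, 160 g (one of three alike; one may be absent). Origin: centre of its underside; x along it, -x to its keyed end. Foot: lowest 5 mm, 76 x 44 mm, notch 17 wide and 9 deep in its -x end. Above it straight walls 54 mm apart to grip. Mouth 80 x 48 mm. Stacked, the foot drops 5 mm into the mouth below, so it stands 30 mm above that tray; wrong way round it rides on the key
- tray_a_key (a point): top of the orange key (12 wide, 8 long, 5 mm high) inside the -x end wall of tray_a, flush with the rim: 36 mm from the centre, 35 mm above the underside
- tray_b: white butter tray, 86 x 54 x 35 mm, 160 g (one of three alike; one may be absent). Origin: centre of its underside; x along it, -x to its keyed end. Foot: lowest 5 mm, 76 x 44 mm, notch 17 wide and 9 deep in its -x end. Above it straight walls 54 mm apart to grip. Mouth 80 x 48 mm. Stacked, the foot drops 5 mm into the mouth below, so it stands 30 mm above that tray; wrong way round it rides on the key
- tray_b_key (a point): top of the orange key (12 wide, 8 long, 5 mm high) inside the -x end wall of tray_b, flush with the rim: 36 mm from the centre, 35 mm above the underside
- tray_c: white butter tray, 86 x 54 x 35 mm, 160 g (one of three alike; one may be absent). Origin: centre of its underside; x along it, -x to its keyed end. Foot: lowest 5 mm, 76 x 44 mm, notch 17 wide and 9 deep in its -x end. Above it straight walls 54 mm apart to grip. Mouth 80 x 48 mm. Stacked, the foot drops 5 mm into the mouth below, so it stands 30 mm above that tray; wrong way round it rides on the key
- tray_c_key (a point): top of the orange key (12 wide, 8 long, 5 mm high) inside the -x end wall of tray_c, flush with the rim: 36 mm from the centre, 35 mm above the underside
- lid: grey lid, 86 x 54 x 17 mm, 90 g; origin at the centre of its underside. A foot of 5 mm with a notch at its -x end like a tray's, above it a 12 mm plate, 54 mm wide to grip. On the top tray it stands 30 mm above that tray's origin. In its middle a through slot, 7 mm along x, 20 mm along y, outlined in white
- lid_key (a point): orange mark on top of the lid above its notch, 36 mm from the centre towards -x
- lid_slot (a point): middle of the slot, at the lid's top face, 17 mm above its underside
- cold_base: blue cold base, fixed, 112 x 80 mm, 20 mm high; origin at the centre of its underside, x along its length; its mouth is like a tray's, with the orange key at its -x end
- cold_base_key (a point): top of the base's key, at rim height, 36 mm from its centre towards -x
- cold_base_seat (a point): where the origin of the lowest tray comes to lie: on the base's centre line, 15 mm above the worktop
- probe: flat-bladed thermometer probe, 60 g, upright in its holster. Origin: tip of the blade, z up. Steel blade 3 mm thick (x), 16 wide (y), 36 long, above it a black collar 28 x 30 x 5 mm, then a white handle 24 x 24 mm, 48 mm high; 89 mm in all
- holster: grey block 44 x 44 mm, top 42 mm above the worktop, fixed, with a slot 7 x 20 mm (long side along its y) in which the probe stands to its collar; origin at the centre of its underside
- marker: black and white marker pen, 135 mm long, lying behind the binder; leave alone
- garlic: bulb of garlic, 53 mm; leave alone
- lemon: lemon, 71 mm; leave alone
Things that resemble listed ones, but are neither listed nor needed, are in the scene too. What is meant by the lid is not purple, and is the larger of those in its own colour.

How it is judged:
On the way, in this order (a step that is already met when the one before it is completed fails the run):
1. all butter trays are stacked home on the cold base (angle between each of tray_a, tray_b, tray_c's own z axis and vertical below 0.04 rad and ((z of tray_a in the frame of cold_base_seat between -0.002 and 0.002 m and horizontal distance between tray_a_key and cold_base_key below 0.006 m) or (z of tray_a in the frame of tray_b between 0.028 and 0.032 m and horizontal distance between tray_a_key and tray_b_key below 0.006 m) or (z of tray_a in the frame of tray_c between 0.028 and 0.032 m and horizontal distance between tray_a_key and tray_c_key below 0.006 m)) and ((z of tray_b in the frame of cold_base_seat between -0.002 and 0.002 m and horizontal distance between tray_b_key and cold_base_key below 0.006 m) or (z of tray_b in the frame of tray_a between 0.028 and 0.032 m and horizontal distance between tray_b_key and tray_a_key below 0.006 m) or (z of tray_b in the frame of tray_c between 0.028 and 0.032 m and horizontal distance between tray_b_key and tray_c_key below 0.006 m)) and ((z of tray_c in the frame of cold_base_seat between -0.002 and 0.002 m and horizontal distance between tray_c_key and cold_base_key below 0.006 m) or (z of tray_c in the frame of tray_a between 0.028 and 0.032 m and horizontal distance between tray_c_key and tray_a_key below 0.006 m) or (z of tray_c in the frame of tray_b between 0.028 and 0.032 m and horizontal distance between tray_c_key and tray_b_key below 0.006 m))), for 0.2 s.
2. the lid is home on the top tray (angle between lid's own z axis and vertical below 0.04 rad and z of lid in the frame of tray_a above 0.028 m and z of lid in the frame of tray_b above 0.028 m and z of lid in the frame of tray_c above 0.028 m and ((z of lid in the frame of tray_a between 0.028 and 0.032 m and horizontal distance between lid_key and tray_a_key below 0.006 m) or (z of lid in the frame of tray_b between 0.028 and 0.032 m and horizontal distance between lid_key and tray_b_key below 0.006 m) or (z of lid in the frame of tray_c between 0.028 and 0.032 m and horizontal distance between lid_key and tray_c_key below 0.006 m))), for 0.2 s.
3. the probe's blade is in the lid's slot down to its collar (z of probe in the frame of lid_slot between -0.0385 and -0.0335 m and angle between probe's own z axis and vertical below 0.1 rad and horizontal distance between probe and lid_slot below 0.005 m), for 0.2 s.
At the end, for the whole second after the job is handed in: Red and blue leaves turned over on the left, green unturned on the right, level within 0.24 rad; trays stacked level on the base, each home within 2 mm, key marks within 6 mm of the one below; lid likewise on the top tray; probe upright in the slot, collar within 2.5 mm of the lid; all at rest (all of step 1 and all of step 2 and all of step 3 and y of each of red_tab, blue_tab in the frame of binder above 0.11 m and angle between each of red_tab, blue_tab's own z axis and vertical above 2.9 rad and y of green_tab in the frame of binder below -0.11 m and angle between green_tab's own z axis and vertical below 0.24 rad and linear speed of each of tray_a, tray_b, tray_c, lid, probe below 0.02 m/s); the robot touches nothing.
It fails at once if the marker is knocked away (moved more than 40 mm) (distance of marker from where it was at the start of the episode above 0.04 m).
It fails at once if the garlic is knocked away (moved more than 40 mm) (distance of garlic from where it was at the start of the episode above 0.04 m).
It fails at once if the lemon is knocked away (moved more than 40 mm) (distance of lemon from where it was at the start of the episode above 0.04 m).
Of tray_a, tray_b, tray_c only 2 to 3 are there at a start; the rules pass over those that are not, and their reading is None.
At some moment in a run one of tray_a, tray_b, tray_c, lid may be knocked a few centimetres aside while the robot is not near it.
It also fails if it takes over 210 s, if anything falls off the work surface, if the arm or the gripper's body presses on something with over 40 N, if the wrist force passes 120 N, or if a joint passes its speed limit or range.

## Working session

There is one attempt and no reset: what is moved stays moved. The work goes in short steps, Python scripts to look and compute and a tool call to move; the robot and the scene stay as the last step left them, time stands still between calls to the robot, and variables do not carry over. Pictures are saved under pics/ and viewed, at most 14 in all, crops included, and the job is handed in when it is done.

Besides the shell and the picture viewer there is one more tool, called after ">>>" by a JSON object that holds its "name" and its "arguments". arm_command: Moves the arm, as the interface text tells. Its arguments: {"type":"object","properties":{"deltas":{"type":"array","items":{"type":"array"}},"newtons":{"type":"number"}},"required":["deltas"]}

```bash
mkdir -p pics; ls
cat > h.py <<'E'
import numpy as np,cv2,json
from workcell import bot
def cam(n,save=None):
    f=bot.grab_frame(n)
    if save: cv2.imwrite(f'pics/{save}.png',cv2.cvtColor(f['frame'],cv2.COLOR_RGB2BGR))
    return f
def ray(f,uv):
    R=cv2.Rodrigues(np.array(f['rvec'],float))[0];t=np.array(f['tvec'],float).ravel()
    d=R.T@np.linalg.inv(np.array(f['K']))@np.array([uv[0],uv[1],1.]);c=-R.T@t
    return c,d
def atz(f,uv,z):
    c,d=ray(f,uv);return c+d*(z-c[2])/d[2]
def proj(f,P):
    return cv2.projectPoints(np.array(P,float).reshape(-1,1,3),np.array(f['rvec'],float),np.array(f['tvec'],float),np.array(f['K'],float),None)[0].reshape(-1,2)
E
python3 - <<'E'
from h import *
s=bot.observe();print({k:np.round(v,3).tolist() for k,v in s.items()}, bot.grip_point_offset)
for n in('top','side'):
    f=cam(n,n+'0');c,_=ray(f,(320,240));print(n,c.round(3))
    for k,z in dict(binder=0,red_tab=.02,blue_tab=.017,green_tab=.014,tray_a=0,tray_a_key=.035,lid=0,lid_key=.017,lid_slot=.017,cold_base=0,cold_base_key=.02,probe=.006,holster=0,marker=.01,garlic=.0,lemon=.0).items():
        for m in bot.mark_of(k,f)[:6]: 
            if m['p']>.2: print(k,round(m['p'],2),np.round(m['at']).tolist(),atz(f,m['at'],z).round(3)[:2].tolist())
E
```

```text
pics
{'clock': 0.0, 'qpos': [1.177, 0.522, -0.036, 1.6, 0.021, 1.021, -0.113], 'qd': [0.001, 0.001, -0.002, -0.0, 0.0, 0.0, 0.001], 'joint_efforts': [-0.0, -92.713, 1.979, -36.995, 0.018, 0.008, -0.0], 'position': [0.199, -0.592, 0.404], 'tool_rot': [-3.14, 0.0, 0.324], 'force': [0.562, -0.32, 0.397], 'moment': [0.039, 0.008, 0.024], 'finger_force': 0.0, 'grip_width': 0.085} 0.1547
top [ 0.373 -0.223  1.232]
binder 0.74 [212.0, 224.0] [0.548, 0.08]
binder 0.62 [157.0, 238.0] [0.508, 0.229]
binder 0.32 [321.0, 211.0] [0.588, -0.215]
binder 0.26 [322.0, 222.0] [0.556, -0.218]
binder 0.22 [352.0, 269.0] [0.432, -0.301]
red_tab 0.76 [208.0, 258.0] [0.454, 0.082]
red_tab 0.44 [208.0, 240.0] [0.5, 0.084]
blue_tab 0.61 [210.0, 242.0] [0.497, 0.079]
blue_tab 0.39 [255.0, 213.0] [0.578, -0.039]
blue_tab 0.26 [323.0, 220.0] [0.559, -0.222]
green_tab 0.39 [212.0, 224.0] [0.546, 0.077]
tray_a 0.63 [253.0, 264.0] [0.44, -0.033]
tray_a 0.58 [322.0, 210.0] [0.591, -0.218]
tray_a_key 0.66 [320.0, 222.0] [0.552, -0.212]
tray_a_key 0.5 [362.0, 269.0] [0.429, -0.324]
lid 0.9 [507.0, 262.0] [0.457, -0.7
[... 1494 characters left out ...]
, -0.041]
lid 0.62 [367.0, 193.0] [0.467, -0.739]
lid 0.48 [323.0, 257.0] [0.557, -0.257]
lid_key 0.84 [380.0, 248.0] [0.394, -0.302]
lid_key 0.64 [347.0, 268.0] [0.478, -0.18]
lid_key 0.58 [376.0, 196.0] [0.428, -0.68]
lid_slot 0.85 [366.0, 247.0] [0.436, -0.302]
lid_slot 0.54 [344.0, 273.0] [0.483, -0.15]
lid_slot 0.41 [367.0, 192.0] [0.464, -0.71]
cold_base 0.96 [297.0, 301.0] [0.588, -0.032]
cold_base_key 0.73 [314.0, 295.0] [0.545, -0.038]
probe 0.6 [333.0, 238.0] [0.544, -0.361]
holster 0.9 [327.0, 238.0] [0.563, -0.369]
marker 0.89 [247.0, 364.0] [0.646, 0.209]
garlic 0.59 [364.0, 231.0] [0.45, -0.431]
lemon 0.65 [322.0, 222.0] [0.597, -0.481]
lemon 0.51 [370.0, 293.0] [0.408, -0.093]
```

Run:
```python
import cv2
a=cv2.imread('pics/top0.png')[170:310,100:540];cv2.imwrite('pics/top0c.png',cv2.resize(a,(800,255),interpolation=cv2.INTER_CUBIC))
b=cv2.imread('pics/side0.png');
b=b[170:420,190:470];b=cv2.resize(b,None,fx=2.2,fy=2.2,interpolation=cv2.INTER_CUBIC);cv2.imwrite('pics/side0c.png',b)
```

```text
(no output)
```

View pics/top0c.png

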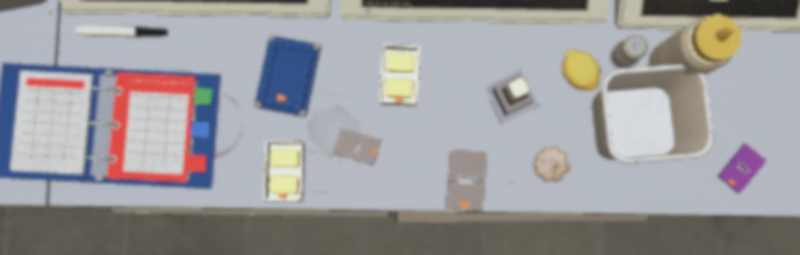

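View pics/side0c.png

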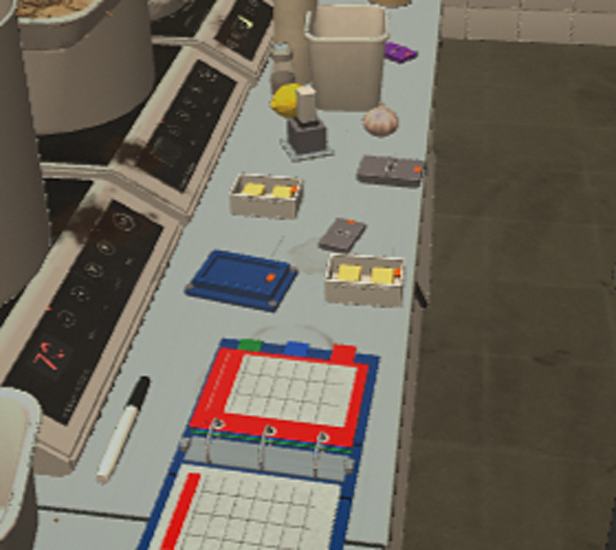

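```bash
cat > fit.py <<'E'
from h import *
from scipy.optimize import minimize
def box(lx,ly,z0,z1): return [[sx*lx/2,sy*ly/2,z] for sx in(-1,1) for sy in(-1,1) for z in(z0,z1)]
SH=dict(base=box(.112,.080,0,.020),tray=box(.076,.044,0,.005)+box(.086,.054,.005,.035),lid=box(.076,.044,0,.005)+box(.086,.054,.005,.017),hol=box(.044,.044,0,.042))
def pts(sh,p,z=0):
    a=np.array(SH[sh]);c,s=np.cos(p[2]),np.sin(p[2])
    return np.c_[p[0]+c*a[:,0]-s*a[:,1],p[1]+s*a[:,0]+c*a[:,1],a[:,2]+z]
def hull(f,sh,p,z,o,S): return cv2.convexHull(((proj(f,pts(sh,p,z))-o+.5)*S-.5).astype(np.float32))
def fill(h,shape):
    m=np.zeros(shape,np.uint8);cv2.fillConvexPoly(m,np.round(h*16).astype(np.int32),255,cv2.LINE_AA,4);return m
def fit(fs,sh,p0,z=0,dbg=None):
    S=4;D=[]
    for f in fs:
        uv=proj(f,pts(sh,p0,z));lo=np.maximum(np.floor(uv.min(0)-8),0).astype(int);hi=np.ceil(uv.max(0)+9).astype(int)
        im=cv2.resize(np.ascontiguousarray(f['frame'][lo[1]:hi[1],lo[0]:hi[0],::-1]),None,fx=S,fy=S,interpolation=cv2.INTER_CUBIC)
        h=fill(hull(f,sh,p0,z,lo,S),im.shape[:2])
        k=np.ones((3,3),np.uint8);m=np.full(h.shape,cv2.GC_BGD,np.uint8)
        m[cv2.dilate(h,k,iterations=14)>127]=cv2.GC_PR_BGD;m[h>127]=cv2.GC_PR_FGD;m[cv2.erode(h,k,iterations=14)>127]=cv2.GC_FGD
        cv2.grabCut(im,m,None,np.zeros((1,65)),np.zeros((1,65)),6,cv2.GC_INIT_WITH_MASK)
        g=((m==1)|(m==3)).astype(np.uint8)*255
        g=cv2.morphologyEx(g,cv2.MORPH_OPEN,np.ones((9,9),np.uint8))
        D.append((f,lo,g));
        if dbg: cv2.imwrite(f'pics/{dbg}_{len(D)}.png',np.hstack([im,cv2.cvtColor(g,cv2.COLOR_GRAY2BGR)]))
    def cost(q,sel):
        p=[q[0]/100,q[1]/100,q[2]/5]
        return sum(np.abs(fill(hull(f,sh,p,z,lo,S),g.shape).astype(float)-g).sum()/g.sum() for f,lo,g in sel)
    out=[]
    for sel in [D]+([[d] for d in D] if len(D)>1 else []):
        r=minimize(cost,[p0[0]*100,p0[1]*100,p0[2]*5],args=(sel,),method='Nelder-Mead',options=dict(initial_simplex=np.array([p0[0]*100,p0[1]*100,p0[2]*5])+np.array([[0,0,0],[.8,0,0],[0,.8,0],[0,0,.7]]),xatol=.003,fatol=1e-4))
        out.append((np.array([r.x[0]/100,r.x[1]/100,r.x[2]/5]),r.fun/len(sel)))
    return out
E
python3 - <<'E'
from fit import *
fs=[cam('top'),cam('side')]
for n,sh,p in [('base','base',(.585,-.043,-.12)),('T1','tray',(.438,-.040,0)),('T2','tray',(.585,-.22,0)),('lid','lid',(.432,-.308,0.05)),('hol','hol',(.56,-.369,.5))]:
    for p_,c in fit(fs,sh,p,dbg='g_'+n): print(n,p_.round(4).tolist(),round(c,3))
for k,z in dict(tray_a_key=.035,cold_base_key=.02,lid_key=.017,lid_slot=.017).items():
    for f in fs:
        print(k,[(round(m['p'],2),atz(f,m['at'],z).round(3)[:2].tolist()) for m in bot.mark_of(k,f)[:6] if m['p']>.2])
E
```

```text
base [0.5827, -0.0444, -0.1739] 0.113
base [0.5823, -0.0449, -0.181] 0.033
base [0.5838, -0.0425, -0.1353] 0.181
T1 [0.4412, -0.0433, 0.0265] 0.157
T1 [0.4401, -0.0454, 0.0267] 0.23
T1 [0.4412, -0.0432, 0.0311] 0.082
T2 [0.5849, -0.2117, 0.0] 0.131
T2 [0.5844, -0.2121, 0.0012] 0.136
T2 [0.5842, -0.2084, 0.0065] 0.102
lid [0.4316, -0.3106, -0.0604] 0.068
lid [0.4311, -0.3112, -0.0567] 0.05
lid [0.4327, -0.3091, -0.0454] 0.061
hol [0.5578, -0.3788, 0.4616] 0.201
hol [0.557, -0.3785, 0.4871] 0.158
hol [0.5578, -0.377, 0.4557] 0.238
tray_a_key [(0.7, [0.548, -0.212])]
tray_a_key [(0.51, [0.429, -0.003]), (0.4, [0.568, 0.011])]
cold_base_key [(0.83, [0.548, -0.028])]
cold_base_key [(0.75, [0.575, -0.004]), (0.69, [0.542, -0.021])]
lid_key [(0.96, [0.403, -0.315]), (0.81, [0.433, -0.702])]
lid_key [(0.82, [0.395, -0.294]), (0.49, [0.481, -0.173]), (0.4, [0.434, -0.705])]
lid_slot [(0.84, [0.424, -0.312]), (0.77, [0.478, -0.153]), (0.62, [0.452, -0.717])]
lid_slot [(0.73, [0.486, -0.145]), (0.61, [0.432, -0.325]), (0.52, [0.397, -0.299]), (0.44, [0.455, -0.687])]
```

>>> {"name": "arm_command", "arguments": {"deltas": [[[0,0,0],[0,0,0.149],8.5],[[0,0,0],[0,0,0.148],8.5],[[3,-1.5,0],[0,0,0],8.5],[[3,-2,0],[0,0,0],8.5],[[3,-2.5,0.5],[0,0,0],8.5],[[3,-2.5,1],[0,0,0],8.5],[[3,-3,1],[0,0,0],8.5],[[3,-3,1],[0,0,0],8.5],[[3,-3,1],[0,0,0],8.5],[[2,-4,1],[0,0,0],8.5],[[2,-4,1],[0,0,0],8.5],[[0.7,-4,1],[0,0,0],8.5],[[0,-4,1],[0,0,0],8.5],[[0,-4,1],[0,0,0],8.5],[[0,-4,1],[0,0,0],8.5],[[0,-4,1],[0,0,0],8.5],[[0,-4,1],[0,0,0],8.5],[[0,-3.7,1],[0,0,0],8.5],[[0,-3,1],[0,0,0],8.5],[[0,0,0],[0,0,0],8.5]]}}

```text
clock: 4.2
position: [0.4405, -0.0202, 0.2589]
tool_rot: [-3.14, 0.001, 0.032]
force: [-0.1, -1.2, 0.7]
grip_width: 0.0848
finger_force: 0.0
```

```bash
cat >> h.py <<'E'
from scipy.spatial.transform import Rotation as Ro
def to(x,y,z,yaw=None,s=None):
    s=s or bot.observe();e=s['tool_rot']
    R=Ro.from_euler('xyz',e).as_matrix();y0=np.arctan2(R[1,0],R[0,0])
    if yaw is not None:
        dy=(yaw-y0+np.pi)%(2*np.pi)-np.pi;R=Ro.from_euler('xyz',[np.pi,0,yaw]).as_matrix()
        print('turn z',round(-dy,3))
    print('pos',np.round(s['position'],4),'rot',np.round(e,3),'w',round(s['grip_width'],4),'shift cm',(R.T@(np.array([x,y,z])-s['position'])*100).round(2))
E
python3 - <<'E'
from fit import *
fs=[cam('top','t1'),cam('side')]
for p_,c in fit(fs,'tray',(.441,-.043,.027)): print(p_.round(4).tolist(),round(c,3))
to(.441,-.0433,.178,.027)
print(bot.observe()['qpos'])
a=cv2.imread('pics/t1.png')[180:300,180:420];cv2.imwrite('pics/t1c.png',cv2.resize(a,None,fx=3,fy=3,interpolation=2))
E
```

```text
[0.44, -0.0439, -0.0468] 0.174
[0.439, -0.0461, -0.146] 0.203
[0.4411, -0.0431, 0.0328] 0.089
turn z 0.001
pos [ 0.4408 -0.0235  0.2597] rot [3.141 0.    0.028] w 0.0851 shift cm [-0.03  1.98  8.17]
[-0.05052792  0.48371207 -0.03889664  2.18494995  0.03985322  0.47374251
 -1.6629822 ]
```

>>> {"name": "arm_command", "arguments": {"deltas": [[[0,2,0],[0,0,0],8.5],[[0,0,2],[0,0,0],8.5],[[0,0,2],[0,0,0],8.5],[[0,0,2],[0,0,0],8.5],[[0,0,1.2],[0,0,0],8.5],[[0,0,1],[0,0,0],8.5],[[0,0,0],[0,0,0],5],[[0,0,0],[0,0,0],4.5],[[0,0,0],[0,0,0],4.5],[[0,0,0],[0,0,0],4.5],[[0,0,0],[0,0,0],4.5],[[0,0,0],[0,0,0],4.5]], "newtons": 40}}

```text
clock: 5.5
position: [0.4415, -0.0439, 0.1784]
tool_rot: [3.141, -0.001, 0.027]
force: [-1.3, -0.4, 8.7]
grip_width: 0.0537
finger_force: 43.2
```

Run:
```python
from fit import *
fs=[cam('side')]
for p_,c in fit(fs,'tray',(.441,-.043,.027)): print(p_.round(4).tolist(),round(c,3))
to(.5825,-.0445,.178+.05,-.175)
```

```text
[0.4411, -0.0435, 0.044] 0.083
turn z 0.202
pos [ 0.4414 -0.0439  0.1784] rot [ 3.141e+00 -1.000e-03  2.700e-02] w 0.0535 shift cm [13.9  -2.4  -4.96]
```

>>> {"name": "arm_command", "arguments": {"deltas": [[[0,0,-1.5],[0,0,0],4.5],[[0,0,-2],[0,0,0],4.5],[[0,0,-2],[0,0,0],4.5],[[0,0,0],[0,0,0.101],4.5],[[0,0,0],[0,0,0.101],4.5],[[2,-0.4,0],[0,0,0],4.5],[[3,-0.5,0],[0,0,0],4.5],[[3,-0.5,0],[0,0,0],4.5],[[3,-0.5,0],[0,0,0],4.5],[[2,-0.3,0],[0,0,0],4.5],[[0.9,-0.2,0],[0,0,0],4.5],[[0,0,0],[0,0,0],4.5],[[0,0,0],[0,0,0],4.5]]}}

```text
clock: 6.85
position: [0.5814, -0.0445, 0.2326]
tool_rot: [3.141, 0.001, -0.175]
force: [1.0, -1.0, -1.5]
grip_width: 0.0533
finger_force: 42.7
```

Run:
```python
from fit import *
f=cam('side','s2');fs=[f]
s=bot.observe();z=s['position'][2]-.178
for p_,c in fit(fs,'tray',(.5825,-.0445,-.175),z=z,dbg='s2g'): print('tray',p_.round(4).tolist(),round(c,3))
to(.5825,-.0445,.178+.015,-.175,s)
a=cv2.imread('pics/s2.png')[230:340,240:400];cv2.imwrite('pics/s2c.png',cv2.resize(a,None,fx=5,fy=5,interpolation=2))
```

```text
tray [0.5812, -0.0442, -0.1893] 0.179
turn z -0.0
pos [ 0.5813 -0.0445  0.2327] rot [ 3.141e+00  1.000e-03 -1.750e-01] w 0.0533 shift cm [ 0.11 -0.02  3.97]
```

View pics/s2c.png

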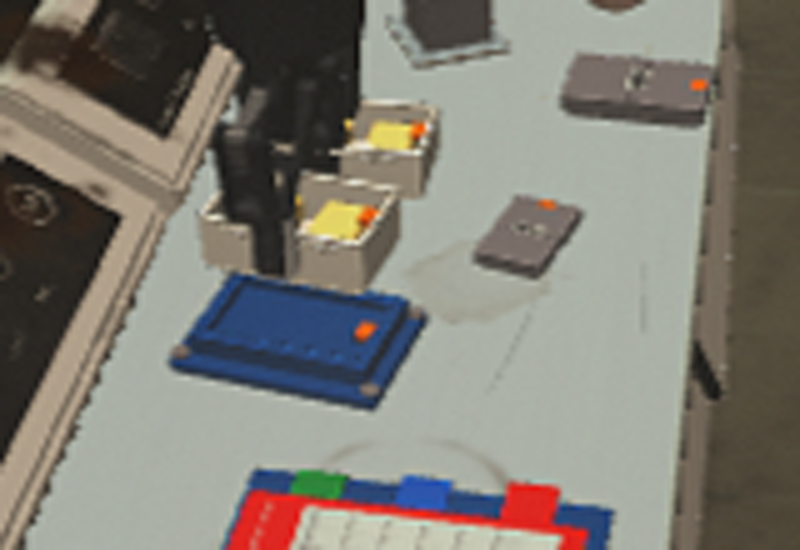

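```bash
cat >> h.py <<'E'
def orange(f,z,near,r=10):
    S=4;u=proj(f,[[*near,z]])[0];o=np.round(u-r).astype(int);
    im=cv2.resize(f['frame'][o[1]:o[1]+2*r+1,o[0]:o[0]+2*r+1],None,fx=S,fy=S,interpolation=cv2.INTER_CUBIC)
    h=cv2.cvtColor(im,cv2.COLOR_RGB2HSV);m=cv2.inRange(h,(4,170,120),(16,255,255))
    n,l,st,ce=cv2.connectedComponentsWithStats(m)
    if n<2: return None
    d=[np.linalg.norm((ce[i]+.5)/S-.5+o-u)-0.02*st[i,4] for i in range(1,n)];i=1+int(np.argmin(d))
    c=(ce[i]+.5)/S-.5+o
    return c.round(2),atz(f,c,z)[:2].round(4),int(st[i,4])
E
python3 - <<'E'
from h import *
f=cam('side');t=cam('top')
s=bot.observe();p=s['position'];yaw=-.175
k=p[:2]-.036*np.array([np.cos(yaw),np.sin(yaw)])
print('expect held key',k,'held side',orange(f,p[2]-.178+.035,k))
for n,g in(('side',f),('top',t)):
    print(n,'base',orange(g,.02,(.547,-.037)),'T2',orange(g,.035,(.549,-.212)),'lid',orange(g,.017,(.395,-.308)))
# base edges: corners via grabcut mask
m=cv2.imread('pics/g_base_1.png');print(m.shape)
a=np.vstack([cv2.resize(cv2.imread(f'pics/g_base_{i}.png'),(700,280)) for i in(1,2)]);cv2.imwrite('pics/gb.png',a)
E
```

```text
expect held key [ 0.54612043 -0.03822689] held side (array([312.93, 272.79]), array([ 0.5448, -0.0323]), 148)
side base (array([312.44, 295.79]), array([ 0.5484, -0.0334]), 126) T2 (array([322.99, 255.7 ]), array([ 0.5488, -0.2048]), 109) lid (array([379.27, 246.5 ]), array([ 0.3963, -0.3072]), 81)
top base None T2 None lid None
(256, 440, 3)
```

View pics/gb.png

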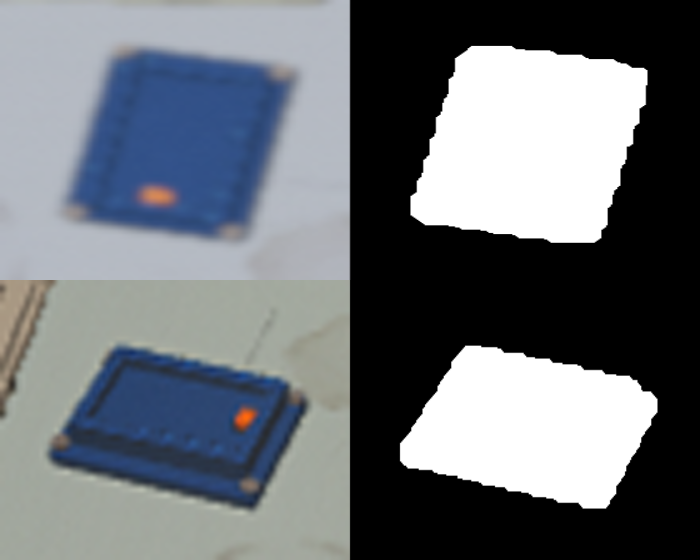

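Run:
```python
from fit import *
fs=[cam('top'),cam('side')]
import pickle
t0=cv2.imread('pics/top0.png');s0=cv2.imread('pics/side0.png')
fs[0]['frame']=t0[:,:,::-1];fs[1]['frame']=s0[:,:,::-1]
for h in(.004,.008,.012):
  for u in((.094,.062),(.1,.068)):
    SH['base']=box(.112,.080,0,h)+box(*u,0,.02)
    print(h,u,[(p.round(4).tolist(),round(c,3)) for p,c in fit(fs,'base',(.583,-.0445,-.175))])
h=cv2.cvtColor(t0,cv2.COLOR_BGR2HSV)
for n,P in dict(base=(.547,-.037,.02),T2=(.549,-.212,.035),T1=(.405,-.045,.035),lid=(.396,-.308,.017)).items():
    u=proj(fs[0],[P])[0].round().astype(int);r=6
    w=t0[u[1]-r:u[1]+r+1,u[0]-r:u[0]+r+1].astype(float);wt=np.clip(w[:,:,2]-w[:,:,0]-60,0,None) if n!='x' else 0
    # orange vs yellow: low green
    wt=wt*(w[:,:,1]<.75*w[:,:,2]); yy,xx=np.mgrid[-r:r+1,-r:r+1]
    c=u+np.array([(wt*xx).sum(),(wt*yy).sum()])/wt.sum();print(n,c.round(2),atz(fs[0],c,P[2])[:2].round(4), orange(fs[1],P[2],P[:2]))
```

```text
0.004 (0.094, 0.062) [([0.5842, -0.044, -0.1788], np.float64(0.032)), ([0.5834, -0.0441, -0.1761], np.float64(0.025)), ([0.5851, -0.0441, -0.1799], np.float64(0.025))]
0.004 (0.1, 0.068) [([0.5837, -0.0438, -0.1756], np.float64(0.049)), ([0.5835, -0.0441, -0.1759], np.float64(0.025)), ([0.5848, -0.0433, -0.1729], np.float64(0.069))]
0.008 (0.094, 0.062) [([0.5841, -0.044, -0.1777], np.float64(0.05)), ([0.5835, -0.0442, -0.1776], np.float64(0.064)), ([0.5847, -0.044, -0.182], np.float64(0.036))]
0.008 (0.1, 0.068) [([0.5834, -0.0439, -0.176], np.float64(0.051)), ([0.5833, -0.0441, -0.1788], np.float64(0.026)), ([0.5844, -0.0433, -0.1616], np.float64(0.072))]
0.012 (0.094, 0.062) [([0.5833, -0.0438, -0.1755], np.float64(0.059)), ([0.583, -0.0442, -0.166], np.float64(0.06)), ([0.5844, -0.0438, -0.1789], np.float64(0.058))]
0.012 (0.1, 0.068) [([0.5834, -0.0436, -0.1723], np.float64(0.071)), ([0.583, -0.0443, -0.1823], np.float64(0.061)), ([0.5845, -0.0434, -0.1811], np.float64(0.079))]
base [254.27 223.38] [ 0.5481 -0.0375] (array([312.45, 295.78]), array([ 0.5484, -0.0335]), 123)
T2 [318.98 223.45] [ 0.5483 -0.211 ] (array([322.97, 255.66]), array([ 0.5488, -0.2049]), 107)
T1 [254.96 277.  ] [ 0.4045 -0.046 ] (array([369.95, 293.34]), array([ 0.4053, -0.0414]), 157)
lid [355.21 281.98] [ 0.3955 -0.3094] (array([379.26, 246.49]), array([ 0.3964, -0.3073]), 82)
```

>>> {"name": "arm_command", "arguments": {"deltas": [[[0.3,-0.1,0],[0,0,0],4.5],[[0,0,1.5],[0,0,0],4.5],[[0,0,1],[0,0,0],4.5],[[0,0,0.5],[0,0,0],4.5],[[0,0,0.3],[0,0,0],4.5],[[0,0,0.3],[0,0,0],4.5],[[0,0,0.2],[0,0,0],4.5],[[0,0,0.2],[0,0,0],4.5],[[0,0,0],[0,0,0],4.5],[[0,0,0],[0,0,0],4.5]]}}

```text
clock: 8.1
position: [0.5855, -0.044, 0.1935]
tool_rot: [-3.142, -0.0, -0.175]
force: [-4.0, 1.0, 11.3]
grip_width: 0.0536
finger_force: 44.3
```

Run:
```python
from h import *
f=cam('side')
s=bot.observe();p=s['position'];yaw=-.178
to(.5845,-.044,.193,-.178,s);print(s['force'],s['moment'])
print(orange(f,.05,(.5488,-.0376)))
```

```text
turn z 0.003
pos [ 0.5855 -0.044   0.1935] rot [-3.141 -0.    -0.175] w 0.0531 shift cm [-0.09  0.01  0.05]
[-5.05591322  0.91315019 11.17510315] [-0.02598459  0.89516363  0.0023935 ]
(array([311.57, 286.01]), array([ 0.5496, -0.0329]), 152)
```

>>> {"name": "arm_command", "arguments": {"deltas": [[[0,0,0],[0,0,0],6],[[0,0,0],[0,0,0],7],[[0,0,0],[0,0,0],8],[[0,0,0],[0,0,0],8],[[0,0,-1.5],[0,0,0],8],[[0,0,-2.5],[0,0,0],8.5],[[0,0,-3],[0,0,0],8.5],[[0,0,-3],[0,0,0],8.5],[[0,0,0],[0,0,-0.1],8.5],[[0,0,0],[0,0,-0.077],8.5],[[0,4,0],[0,0,0],8.5],[[0,4,0],[0,0,0],8.5],[[0,4,0],[0,0,0],8.5],[[0,2,0],[0,0,0],8.5],[[0,0,0],[0,0,0],8.5]]}}

```text
clock: 9.65
position: [0.585, -0.1877, 0.2938]
tool_rot: [3.14, -0.001, -0.003]
force: [-1.0, 0.2, -0.4]
grip_width: 0.085
finger_force: 0.0
```

```bash
cat > see.py <<'E'
from fit import *
def both(sh,p,z,kz=None):
    fs=[cam('top'),cam('side')]
    for q,c in fit(fs,sh,p,z=z): print(sh,q.round(4).tolist(),round(c,3))
    k=np.array(p[:2])-.036*np.array([np.cos(p[2]),np.sin(p[2])])
    print('key exp',k.round(4),'side',orange(fs[1],z+(.017 if sh=='lid' else .035),k))
    return fs
E
python3 - <<'E'
from see import *
both('tray',(.585,-.044,-.175),.015)
fs=both('tray',(.585,-.2115,0),0)
to(.585,-.2115,.178,0)
E
```

```text
tray [0.5836, -0.0408, -0.063] 0.282
tray [0.5788, -0.0382, -0.0305] 0.402
tray [0.5848, -0.0435, -0.1554] 0.132
key exp [ 0.5495 -0.0377] side (array([311.52, 285.97]), array([ 0.5497, -0.033 ]), 145)
tray [0.5846, -0.2116, 0.0336] 0.301
tray [0.5856, -0.2153, 0.1041] 0.457
tray [0.5843, -0.2085, 0.0041] 0.114
key exp [ 0.549  -0.2115] side (array([322.98, 255.68]), array([ 0.5488, -0.2049]), 107)
turn z 0.003
pos [ 0.5858 -0.1829  0.2932] rot [-3.141e+00 -0.000e+00  3.000e-03] w 0.0851 shift cm [-0.08  2.86 11.52]
```

>>> {"name": "arm_command", "arguments": {"deltas": [[[0,2.9,2.5],[0,0,0],8.5],[[0,0,3],[0,0,0],8.5],[[0,0,3],[0,0,0],8.5],[[0,0,2],[0,0,0],8.5],[[0,0,1],[0,0,0],8.5],[[0,0,0],[0,0,0],5],[[0,0,0],[0,0,0],4.5],[[0,0,0],[0,0,0],4.5],[[0,0,0],[0,0,0],4.5],[[0,0,0],[0,0,0],4.5],[[0,0,0],[0,0,0],4.5]], "newtons": 40}}

```text
clock: 10.95
position: [0.5862, -0.2129, 0.1791]
tool_rot: [3.141, -0.002, 0.002]
force: [-0.6, 1.4, 8.4]
grip_width: 0.0535
finger_force: 42.9
```

Run:
```python
from h import *
to(.5845,-.0440,.178+.045+.03,-.177)
```

```text
turn z 0.179
pos [ 0.5862 -0.2129  0.1791] rot [ 3.141e+00 -2.000e-03  2.000e-03] w 0.0535 shift cm [ -3.14 -16.6   -7.39]
```

>>> {"name": "arm_command", "arguments": {"deltas": [[[0,0,-2],[0,0,0],4.5],[[0,0,-3],[0,0,0],4.5],[[0,0,-3],[0,0,0],4.5],[[0,0,0],[0,0,0.09],4.5],[[0,0,0],[0,0,0.089],4.5],[[-0.6,-2.5,0],[0,0,0],4.5],[[-0.6,-3.5,0],[0,0,0],4.5],[[-0.6,-3.5,0],[0,0,0],4.5],[[-0.6,-3.5,0],[0,0,0],4.5],[[-0.6,-2.5,0],[0,0,0],4.5],[[-0.1,-1.1,0],[0,0,0],4.5],[[0,0,0],[0,0,0],4.5],[[0,0,0],[0,0,0],4.5],[[0,0,0],[0,0,0],4.5]]}}

```text
clock: 12.35
position: [0.5845, -0.0457, 0.2578]
tool_rot: [3.141, -0.0, -0.179]
force: [-0.3, -0.2, -2.5]
grip_width: 0.0535
finger_force: 42.7
```

Run:
```python
from see import *
f=cam('side','s3')
s=bot.observe();p=s['position'];yaw=-.177;zt=p[2]-.1791
k=p[:2]-.036*np.array([np.cos(yaw),np.sin(yaw)])
print('held',k,orange(f,zt+.035,k),'below',orange(f,.05,(.5495,-.0377)))
for q,c in fit([f],'tray',(p[0],p[1],yaw),z=zt)+fit([f],'tray',(.585,-.044,-.175),z=.015): print(q.round(4).tolist(),round(c,3))
to(.5850,-.0440,.1791+.045,-.177,s)
a=f['frame'][220:330,250:390,::-1];cv2.imwrite('pics/s3c.png',cv2.resize(a,None,fx=5,fy=5,interpolation=2))
```

```text
held [ 0.54900308 -0.03923837] (array([311.49, 263.97]), array([ 0.5479, -0.0342]), 145) below (array([311.54, 285.98]), array([ 0.5497, -0.033 ]), 146)
[0.583, -0.0384, -0.2168] 0.13
[0.5878, -0.0463, -0.151] 0.244
turn z -0.002
pos [ 0.5844 -0.0456  0.2578] rot [ 3.141 -0.    -0.179] w 0.0535 shift cm [ 0.03 -0.17  3.37]
```

View pics/s3c.png

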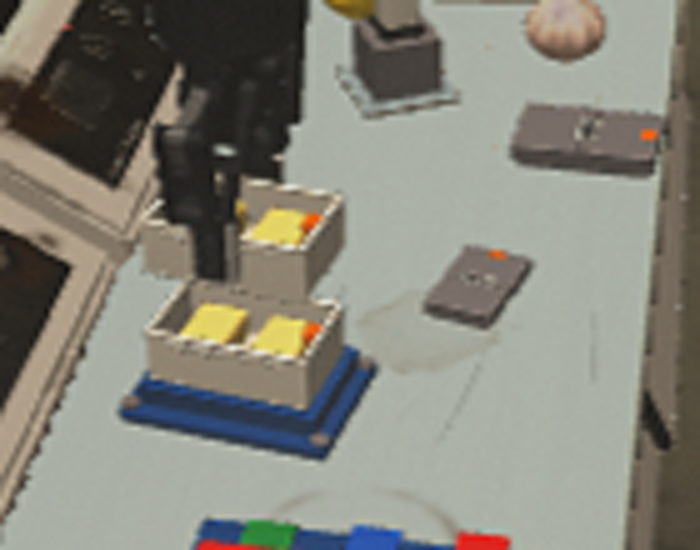

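>>> {"name": "arm_command", "arguments": {"deltas": [[[0.15,-0.18,0],[0,0,0],4.5],[[0,0,1.2],[0,0,0],4.5],[[0,0,0.8],[0,0,0],4.5],[[0,0,0.4],[0,0,0],4.5],[[0,0,0.3],[0,0,0],4.5],[[0,0,0.3],[0,0,0],4.5],[[0,0,0.2],[0,0,0],4.5],[[0,0,0.2],[0,0,0],4.5],[[0,0,0],[0,0,0],4.5],[[0,0,0],[0,0,0],4.5]]}}

```text
clock: 13.4
position: [0.5863, -0.0426, 0.2242]
tool_rot: [-3.142, -0.0, -0.177]
force: [-2.2, 0.0, 4.9]
grip_width: 0.0532
finger_force: 43.5
```

>>> {"name": "arm_command", "arguments": {"deltas": [[[0,0,0],[0,0,0],6],[[0,0,0],[0,0,0],7],[[0,0,0],[0,0,0],8],[[0,0,0],[0,0,0],8],[[0,0,-1.5],[0,0,0],8],[[0,0,-2.5],[0,0,0],8.5],[[0,0,-2.5],[0,0,0],8.5],[[0,0,-2.5],[0,0,0],8.5],[[0,0,0],[0,0,-0.122],8.5],[[-2,2,0],[0,0,0],8.5],[[-2,3,0],[0,0,0],8.5],[[-2,3,1],[0,0,0],8.5],[[-2,3,1],[0,0,0],8.5],[[-2,3,1],[0,0,0],8.5],[[-2,3,1],[0,0,0],8.5],[[-1,1,1],[0,0,0],8.5],[[-0.9,0,0],[0,0,0],8.5],[[0,0,0],[0,0,0],8.5]]}}

```text
clock: 15.2
position: [0.437, -0.2143, 0.2644]
tool_rot: [-3.141, 0.0, -0.056]
force: [0.1, 0.8, 0.1]
grip_width: 0.0849
finger_force: 0.0
```

Run:
```python
from see import *
both('tray',(.585,-.044,-.175),.045)
both('lid',(.4318,-.31,-.055),0)
to(.432,-.31,.176,-.055)
```

```text
tray [0.5822, -0.0445, -0.189] 0.163
tray [0.5835, -0.0457, -0.1968] 0.082
tray [0.5818, -0.0357, -0.1653] 0.096
key exp [ 0.5495 -0.0377] side (array([311.  , 276.25]), array([ 0.5497, -0.0313]), 149)
lid [0.4315, -0.3107, -0.075] 0.15
lid [0.4305, -0.3126, -0.1314] 0.162
lid [0.4327, -0.3095, -0.033] 0.107
key exp [ 0.3959 -0.308 ] side (array([379.26, 246.49]), array([ 0.3964, -0.3073]), 82)
turn z 0.001
pos [ 0.4384 -0.2139  0.2643] rot [ 3.142e+00 -1.000e-03 -5.400e-02] w 0.0847 shift cm [-0.11  9.63  8.83]
```

>>> {"name": "arm_command", "arguments": {"deltas": [[[-0.1,3,0],[0,0,0],8.5],[[0,3.5,0],[0,0,0],8.5],[[0,3.1,1],[0,0,0],8.5],[[0,0,2.5],[0,0,0],8.5],[[0,0,2.5],[0,0,0],8.5],[[0,0,1.8],[0,0,0],8.5],[[0,0,1],[0,0,0],8.5],[[0,0,0],[0,0,0],5],[[0,0,0],[0,0,0],4.5],[[0,0,0],[0,0,0],4.5],[[0,0,0],[0,0,0],4.5],[[0,0,0],[0,0,0],4.5],[[0,0,0],[0,0,0],4.5]], "newtons": 40}}

```text
clock: 16.7
position: [0.4316, -0.3105, 0.1767]
tool_rot: [3.141, -0.001, -0.055]
force: [-1.3, 1.7, 9.1]
grip_width: 0.0532
finger_force: 42.9
```

Run:
```python
from h import *
f=cam('side');print(orange(f,.017,(.396,-.308)))
to(.5850,-.0435,.176+.075+.035,-.177)
```

```text
(array([379.28, 246.54]), array([ 0.3963, -0.307 ]), 86)
turn z 0.122
pos [ 0.4316 -0.3105  0.1767] rot [ 3.141e+00 -1.000e-03 -5.500e-02] w 0.0528 shift cm [ 10.39 -28.99 -10.93]
```

>>> {"name": "arm_command", "arguments": {"deltas": [[[0,0,-2],[0,0,0],4.5],[[0,0,-3],[0,0,0],4.5],[[0,0,-3],[0,0,0],4.5],[[0,0,-3],[0,0,0],4.5],[[0,0,0],[0,0,0.122],4.5],[[1,-2,0],[0,0,0],4.5],[[1,-3,0],[0,0,0],4.5],[[1,-3,0],[0,0,0],4.5],[[1,-3,0],[0,0,0],4.5],[[1,-3,0],[0,0,0],4.5],[[1,-3,0],[0,0,0],4.5],[[1,-3,0],[0,0,0],4.5],[[1,-3,0],[0,0,0],4.5],[[1,-3,0],[0,0,0],4.5],[[1,-2,0],[0,0,0],4.5],[[0.4,-1,0],[0,0,0],4.5],[[0,0,0],[0,0,0],4.5],[[0,0,0],[0,0,0],4.5],[[0,0,0],[0,0,0],4.5]]}}

```text
clock: 18.65
position: [0.5842, -0.0448, 0.2858]
tool_rot: [3.141, 0.0, -0.179]
force: [-1.1, 0.0, -0.4]
grip_width: 0.0529
finger_force: 42.5
```

Run:
```python
from see import *
f=cam('side','s4')
s=bot.observe();p=s['position'];yaw=s['tool_rot'][2];zt=p[2]-.1767
k=p[:2]-.036*np.array([np.cos(yaw),np.sin(yaw)])
print('held',k,orange(f,zt+.017,k),'below',orange(f,.08,(.5495,-.0377)))
to(.5850,-.0435,.1767+.075,-.177,s)
```

```text
held [ 0.54884913 -0.03821849] (array([311.06, 258.96]), array([ 0.549 , -0.0369]), 138) below (array([311.  , 276.26]), array([ 0.5497, -0.0312]), 150)
turn z -0.002
pos [ 0.5843 -0.0446  0.2858] rot [ 3.141  0.    -0.179] w 0.0526 shift cm [ 0.05 -0.12  3.41]
```

>>> {"name": "arm_command", "arguments": {"deltas": [[[0.08,-0.15,0],[0,0,0],4.5],[[0,0,1.2],[0,0,0],4.5],[[0,0,0.8],[0,0,0],4.5],[[0,0,0.4],[0,0,0],4.5],[[0,0,0.3],[0,0,0],4.5],[[0,0,0.3],[0,0,0],4.5],[[0,0,0.2],[0,0,0],4.5],[[0,0,0.2],[0,0,0],4.5],[[0,0,0],[0,0,0],4.5],[[0,0,0],[0,0,0],4.5]]}}

```text
clock: 19.7
position: [0.5858, -0.042, 0.2518]
tool_rot: [-3.142, -0.0, -0.177]
force: [0.5, 0.8, 2.1]
grip_width: 0.0529
finger_force: 42.7
```

>>> {"name": "arm_command", "arguments": {"deltas": [[[0,0,0],[0,0,0],6],[[0,0,0],[0,0,0],7],[[0,0,0],[0,0,0],8],[[0,0,0],[0,0,0],8],[[0,0,-1.5],[0,0,0],8],[[0,0,-2.5],[0,0,0],8],[[0,0,-2.5],[0,0,0],8],[[0,0,-2.5],[0,0,0],8],[[-2,2,0],[0,0,0],8],[[-2,3,0],[0,0,0],8],[[-2,3,0],[0,0,0],8],[[-2,3,0],[0,0,0],8],[[-2,2,0],[0,0,0],8],[[0,0,0],[0,0,0],8],[[0,0,0],[0,0,0],8]]}}

```text
clock: 21.2
position: [0.4645, -0.1525, 0.3428]
tool_rot: [-3.141, -0.001, -0.178]
force: [0.5, 0.0, -1.2]
grip_width: 0.0801
finger_force: 0.0
```

Run:
```python
from see import *
fs=[cam('top'),cam('side')]
ims=[]
for f in fs:
    u=proj(f,[[.5575,-.378,.05]])[0].astype(int);r=24
    a=f['frame'][u[1]-r:u[1]+r,u[0]-r:u[0]+r,::-1];ims.append(cv2.resize(a,None,fx=8,fy=8,interpolation=2))
cv2.imwrite('pics/h.png',np.hstack(ims))
for q,c in fit(fs,'lid',(.585,-.043,-.177),z=.075): print(q.round(4).tolist(),round(c,3))
print('lid key',orange(fs[1],.092,(.5495,-.037)),orange(fs[0],.092,(.5495,-.037)),bot.observe()['position'])
for f in fs: print([(round(m['p'],2),atz(f,m['at'],.092)[:2].round(4)) for m in bot.mark_of('lid_slot',f)[:4]])
```

```text
[0.5871, -0.042, -0.2229] 0.136
[0.5878, -0.0416, -0.2398] 0.156
[0.5858, -0.0436, -0.168] 0.111
lid key (array([310.6 , 271.48]), array([ 0.5508, -0.034 ]), 124) None [ 0.46513028 -0.15176823  0.34224505]
[(0.71, array([ 0.4532, -0.6909])), (0.67, array([ 0.5838, -0.0502]))]
[(0.91, array([ 0.5911, -0.0517])), (0.65, array([ 0.4461, -0.5365])), (0.58, array([ 0.4721, -0.0231])), (0.35, array([ 0.5428, -0.0119]))]
```

View pics/h.png

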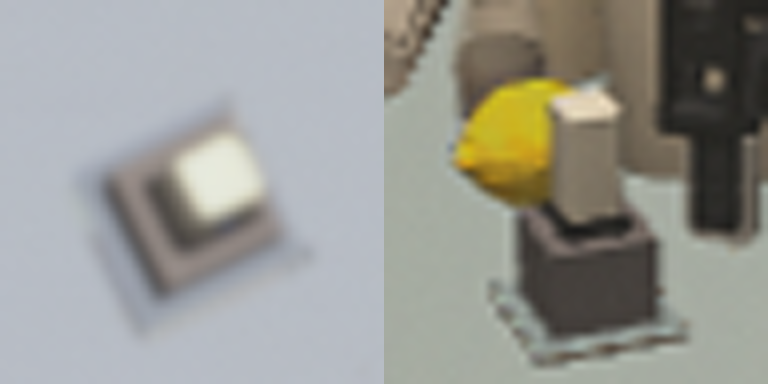

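Run:
```python
from see import *
fs=[cam('top'),cam('side')]
SH['han']=box(.024,.024,.047,.095)
SH['hp']=box(.044,.044,0,.042)+box(.024,.024,.047,.095)
SH['top']=box(.024,.024,.093,.095)
for sh in('han','hp'):
  for y in(.35,.5):
    for q,c in fit(fs,sh,(.5575,-.377,y),dbg='hh'+sh): print(sh,q.round(4).tolist(),round(c,3))
# white pixels of handle top in top view
f=fs[0];u=proj(f,[[.5575,-.377,.095]])[0].astype(int);r=12
S=6;o=u-r;g=cv2.resize(np.ascontiguousarray(f['frame'][o[1]:o[1]+2*r+1,o[0]:o[0]+2*r+1]),None,fx=S,fy=S,interpolation=2)
for th in(200,215):
    m=(g.min(2)>th-30)&(g[:,:,0]>th);pt=np.argwhere(m)[:,::-1].astype(np.float32)
    w=np.array([atz(f,(p+.5)/S-.5+o,.095)[:2] for p in pt]);rc=cv2.minAreaRect((w*1000).astype(np.float32));print(th,rc)
to(.5575,-.377,.30,.47)
```

```text
han [0.5569, -0.3765, 0.3832] 0.169
han [0.5548, -0.3765, 0.4446] 0.112
han [0.5589, -0.3788, 0.2656] 0.13
han [0.5569, -0.3765, 0.3756] 0.186
han [0.5548, -0.3765, 0.4437] 0.114
han [0.5593, -0.3803, 0.2505] 0.158
hp [0.558, -0.3788, 0.4428] 0.147
hp [0.5576, -0.3786, 0.447] 0.076
hp [0.5602, -0.3832, 0.37] 0.205
hp [0.558, -0.3787, 0.4329] 0.147
hp [0.5576, -0.3784, 0.4389] 0.074
hp [0.5605, -0.3831, 0.3526] 0.209
200 ((557.7484130859375, -378.2183837890625), (21.099355697631836, 22.402339935302734), 26.52361297607422)
215 ((557.4639892578125, -378.0410461425781), (18.86271858215332, 19.554607391357422), 26.518281936645508)
turn z -0.646
pos [ 0.4649 -0.1518  0.3417] rot [-3.142  0.    -0.176] w 0.0802 shift cm [-1.94 24.27  4.17]
```

>>> {"name": "arm_command", "arguments": {"deltas": [[[0,0,0],[0,0,-0.126],5],[[0,0,0],[0,0,-0.126],5],[[0,0,0],[0,0,-0.126],5],[[0,0,0],[0,0,-0.126],5],[[0,0,0],[0,0,-0.124],5],[[-0.2,2,0],[0,0,0],5],[[-0.2,3,0],[0,0,0],5],[[-0.2,3,0],[0,0,0],5],[[-0.2,3.5,0.4],[0,0,0],5],[[-0.2,3.5,0.4],[0,0,0],5],[[-0.2,3.5,0.4],[0,0,0],5],[[-0.2,3,1],[0,0,0],5],[[-0.1,2,1],[0,0,0],5],[[0,0.9,0],[0,0,0],5],[[0,0,0],[0,0,0],5],[[0,0,0],[0,0,0],5]]}}

```text
clock: 23.1
position: [0.5574, -0.3775, 0.3101]
tool_rot: [-3.141, -0.0, 0.452]
force: [-0.4, -0.3, -0.6]
grip_width: 0.0504
finger_force: 0.0
```

Run:
```python
from h import *
to(.5577,-.378,.231,.45)
```

```text
turn z 0.002
pos [ 0.5574 -0.3775  0.3101] rot [-3.141 -0.     0.452] w 0.0504 shift cm [0.   0.06 7.91]
```

Descend, grip, lift so that the blade shows.

>>> {"name": "arm_command", "arguments": {"deltas": [[[0,0.05,2],[0,0,0],5],[[0,0,2],[0,0,0],5],[[0,0,2],[0,0,0],5],[[0,0,1.2],[0,0,0],5],[[0,0,0.7],[0,0,0],5],[[0,0,0],[0,0,0],3],[[0,0,0],[0,0,0],2],[[0,0,0],[0,0,0],1.6],[[0,0,0],[0,0,0],1.6],[[0,0,0],[0,0,0],1.6],[[0,0,0],[0,0,0],1.6],[[0,0,-1],[0,0,0],1.6],[[0,0,-1.5],[0,0,0],1.6],[[0,0,-1.5],[0,0,0],1.6],[[0,0,-2],[0,0,0],1.6],[[0,0,-2],[0,0,0],1.6],[[0,0,-2],[0,0,0],1.6],[[0,0,-1],[0,0,0],1.6],[[0,0,0],[0,0,0],1.6],[[0,0,0],[0,0,0],1.6]], "newtons": 50}}

```text
clock: 25.1
position: [0.5573, -0.3789, 0.3404]
tool_rot: [-3.141, 0.0, 0.451]
force: [-0.1, -0.3, -2.0]
grip_width: 0.0234
finger_force: 49.1
```

Run:
```python
from see import *
fs=[cam('side'),cam('top')]
s=bot.observe();p=s['position'];print(p,s['tool_rot'],s['grip_width'],s['finger_force'])
ims=[]
for f,P in((fs[0],[*p[:2],p[2]-.2]),(fs[1],[.585,-.043,.09]),(fs[0],[.585,-.043,.09])):
    u=proj(f,[P])[0].astype(int);r=25
    a=f['frame'][u[1]-r:u[1]+r,u[0]-r:u[0]+r,::-1];ims.append(cv2.resize(a,(266,266),interpolation=2))
cv2.imwrite('pics/pr.png',np.hstack(ims))
```

```text
[ 0.55725572 -0.37880791  0.33974464] [-3.14037857e+00  7.55842292e-04  4.50781284e-01] 0.023504120551960824 49.07217979431152
```

View pics/pr.png

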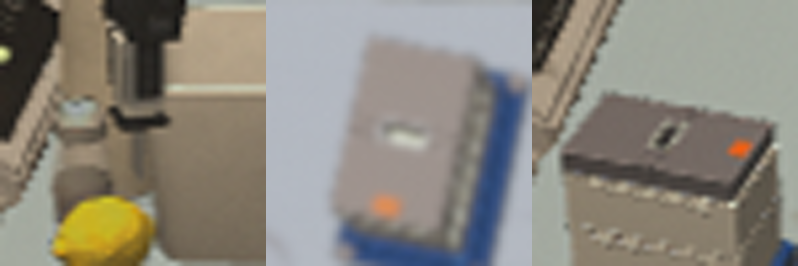

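>>> {"name": "arm_command", "arguments": {"deltas": [[[0,0,-2],[0,0,0.126],1.6],[[0,0,0],[0,0,0.126],1.6],[[0,0,0],[0,0,0.126],1.6],[[0,0,0],[0,0,0.126],1.6],[[0,0,0],[0,0,0.124],1.6],[[-0.3,-2,0],[0,0,0],1.6],[[-0.3,-3,0],[0,0,0],1.6],[[-0.3,-3.5,0],[0,0,0],1.6],[[-0.3,-3.5,0],[0,0,0],1.6],[[-0.3,-3.5,0],[0,0,0],1.6],[[-0.3,-3.5,0],[0,0,0],1.6],[[-0.3,-3.5,0],[0,0,0],1.6],[[-0.3,-3.5,0],[0,0,0],1.6],[[-0.3,-3.5,0],[0,0,0],1.6],[[-0.3,-2.5,0],[0,0,0],1.6],[[-0.1,-1.5,0],[0,0,0],1.6],[[0,0,0],[0,0,0],1.6],[[0,0,0],[0,0,0],1.6],[[0,0,0],[0,0,0],1.6]]}}

```text
clock: 27.1
position: [0.5859, -0.0452, 0.3605]
tool_rot: [3.141, 0.0, -0.179]
force: [0.5, -1.2, 0.3]
grip_width: 0.0233
finger_force: 49.1
```

Run:
```python
from see import *
f=cam('side');s=bot.observe();p=s['position']
to(.5858,-.0428,.317,-.177,s)
u=proj(f,[[.5858,-.0428,.092]])[0];t=proj(f,[[*p[:2],p[2]-.225]])[0];print('slot px exp',u,'tip px exp',t)
S=10;o=(u-[16,34]).astype(int);a=f['frame'][o[1]:o[1]+46,o[0]:o[0]+40,::-1];b=cv2.resize(a,None,fx=S,fy=S,interpolation=2)
for q,c in((u,(0,0,255)),(t,(255,0,0))):
    z=tuple(((q-o+.5)*S).astype(int).tolist());cv2.drawMarker(b,z,c,0,14,1)
cv2.imwrite('pics/pl.png',b);print(o)
```

```text
turn z -0.002
pos [ 0.5859 -0.0451  0.3606] rot [ 3.141  0.    -0.179] w 0.0233 shift cm [-0.05 -0.23  4.36]
slot px exp [297.2668725 268.5742245] tip px exp [296.56672956 252.87270087]
[281 234]
```

View pics/pl.png

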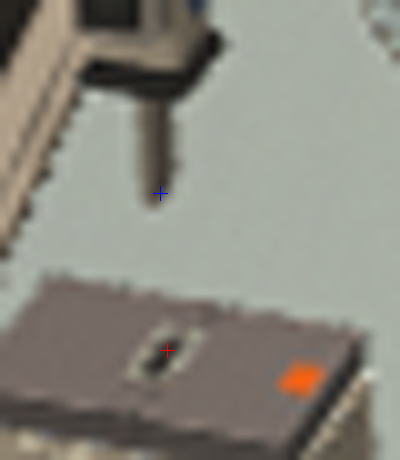

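>>> {"name": "arm_command", "arguments": {"deltas": [[[-0.13,-0.29,1],[0,0,0],1.6],[[0,0,1.5],[0,0,0],1.6],[[0,0,1],[0,0,0],1.6],[[0,0,0.3],[0,0,0],1.6],[[0,0,0.3],[0,0,0],1.6],[[0,0,0.3],[0,0,0],1.6],[[0,0,0.3],[0,0,0],1.6],[[0,0,0.3],[0,0,0],1.6],[[0,0,0],[0,0,0],1.6],[[0,0,0],[0,0,0],1.6]]}}

```text
clock: 28.15
position: [0.5853, -0.0407, 0.3108]
tool_rot: [-3.142, -0.0, -0.177]
force: [-0.6, -1.3, -0.3]
grip_width: 0.0234
finger_force: 49.1
```

>>> {"name": "arm_command", "arguments": {"deltas": [[[0,0,0.4],[0,0,0],1.6],[[0,0,0.5],[0,0,0],1.6],[[0,0,0.5],[0,0,0],1.6],[[0,0,0.5],[0,0,0],1.6],[[0,0,0.5],[0,0,0],1.6],[[0,0,0.3],[0,0,0],1.6],[[0,0,0.2],[0,0,0],1.6],[[0,0,0],[0,0,0],1.6],[[0,0,0],[0,0,0],1.6]]}}

```text
clock: 29.05
position: [0.5853, -0.0406, 0.2817]
tool_rot: [-3.142, -0.0, -0.177]
force: [0.7, -0.6, -0.7]
grip_width: 0.0235
finger_force: 49.2
```

>>> {"name": "arm_command", "arguments": {"deltas": [[[0,0,0.1],[0,0,0],1.6],[[0,0,0.1],[0,0,0],1.6],[[0,0,0],[0,0,0],1.6],[[0,0,0],[0,0,0],1.6]]}}

```text
clock: 29.45
position: [0.5854, -0.0407, 0.2814]
tool_rot: [-3.141, -0.001, -0.177]
force: [-9.3, 1.2, 29.8]
grip_width: 0.0233
finger_force: 53.4
```

Run:
```python
from see import *
f=cam('side');g=cam('top');s=bot.observe();print(s['position'],s['force'])
u=proj(f,[[.5858,-.0428,.092]])[0]
o=(u-[22,34]).astype(int);a=f['frame'][o[1]:o[1]+46,o[0]:o[0]+46,::-1];b=cv2.resize(a,None,fx=8,fy=8,interpolation=2)
cv2.imwrite('pics/pl2.png',b)
fs=[g,f]
for k,z in dict(red_tab=.02,blue_tab=.017,green_tab=.014,binder=0).items():
    for n,ff in zip('ts',fs): print(k,n,[(round(m['p'],2),atz(ff,m['at'],z)[:2].round(4).tolist()) for m in bot.mark_of(k,ff)[:2]])
```

```text
[ 0.58535734 -0.04070583  0.28136547] [-9.17976987  1.36103218 29.63658943]
red_tab t [(0.4, [0.5747, -0.0378])]
red_tab s [(0.95, [0.4488, 0.0904])]
blue_tab t []
blue_tab s [(0.47, [0.5013, 0.0807]), (0.42, [0.5911, -0.0802])]
green_tab t []
green_tab s [(0.68, [0.5489, 0.0667])]
binder t [(0.8, [0.5044, 0.2279])]
binder s [(0.92, [0.5007, 0.227])]
```

View pics/pl2.png

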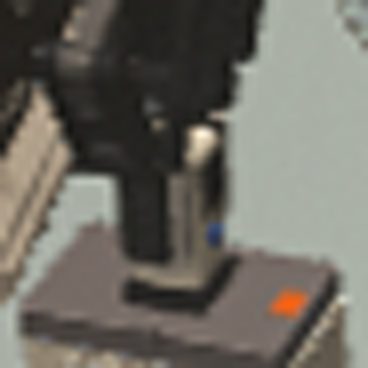

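>>> {"name": "arm_command", "arguments": {"deltas": [[[0,0,-0.1],[0,0,0],1.6],[[0,0,0],[0,0,0],2.6],[[0,0,0],[0,0,0],4],[[0,0,0],[0,0,0],5],[[0,0,-1],[0,0,0],5],[[0,0,-2],[0,0,0],5],[[0,0,-2],[0,0,0],5],[[0,0,-2],[0,0,0],5],[[0,0,-2],[0,0,0],5],[[0,0,-2],[0,0,0],5],[[0,3,0],[0,0,0],5],[[0,4,0],[0,0,0],5],[[-1,4,0],[0,0,0],5],[[-2,4,0],[0,0,0],5],[[-2,3,0],[0,0,0],5],[[0,0,0],[0,0,0],5]]}}

```text
clock: 31.55
position: [0.5012, -0.213, 0.3916]
tool_rot: [3.14, 0.0, -0.184]
force: [0.3, 0.5, -0.1]
grip_width: 0.0501
finger_force: 0.0
```

Run:
```python
from see import *
g=cam('top');f=cam('side');fs=[g,f];print(bot.observe()['position'])
for n,ff in zip('ts',fs):
    im=cv2.resize(ff['frame'],None,fx=4,fy=4,interpolation=2);h=cv2.cvtColor(im,cv2.COLOR_RGB2HSV)
    # regions: tabs
    for k,z,P,lo,hi in (('green',.012,(.548,.082),(45,80,40),(85,255,255)),('blue',.015,(.498,.083),(104,120,150),(118,255,255)),('red',.018,(.449,.083),(0,150,100),(6,255,255))):
        m=cv2.inRange(h,lo,hi)
        # restrict to 40mm box round P in the world
        q=proj(ff,[[P[0]+a,P[1]+b,z] for a,b in((-.022,-.025),(.022,-.025),(.022,.016),(-.022,.016))]);
        w=np.zeros(m.shape,np.uint8);cv2.fillConvexPoly(w,((q+.5)*4).astype(np.int32),255);m&=w
        ys,xs=np.nonzero(m)
        if len(xs): 
            W=np.array([atz(ff,((x+.5)/4-.5,(y+.5)/4-.5),z)[:2] for x,y in zip(xs,ys)]);print(n,k,len(xs),W.mean(0).round(4),np.percentile(W,[3,97],0).round(4).tolist())
    b=cv2.inRange(h,(104,110,40),(125,255,140))
    u=proj(ff,[[.505,.228,.01]])[0]
for q,c in []: pass
SH['bin']=box(.172,.328,0,.003)
for q,c in fit(fs,'bin',(.505,.228,0)): print('bin',q.round(4).tolist(),round(c,3))
ims=[]
for ff,sz in((g,(52,40)),(f,(80,60))):
    u=proj(ff,[[.5,.13,.01]])[0].astype(int);a=ff['frame'][u[1]-sz[1]//2:u[1]+sz[1]//2,u[0]-sz[0]//2:u[0]+sz[0]//2,::-1];ims.append(cv2.resize(a,(400,300),interpolation=2))
cv2.imwrite('pics/b.png',np.hstack(ims))
```

```text
[ 0.50403737 -0.20948972  0.39145301]
t green 1298 [0.5501 0.0791] [[0.5387, 0.0676], [0.5618, 0.0904]]
t blue 1445 [0.4999 0.0788] [[0.4876, 0.0674], [0.5126, 0.0904]]
t red 1182 [0.4502 0.0873] [[0.4404, 0.074], [0.4605, 0.0991]]
s green 793 [0.5505 0.0764] [[0.5391, 0.0684], [0.5619, 0.0843]]
s blue 868 [0.5007 0.0798] [[0.4904, 0.0703], [0.511, 0.0891]]
s red 1304 [0.4509 0.086 ] [[0.4401, 0.0724], [0.462, 0.099]]
bin [0.5062, 0.2243, -0.0371] 0.033
bin [0.5058, 0.2238, -0.0349] 0.05
bin [0.5064, 0.2241, -0.0353] 0.016
```

View pics/b.png

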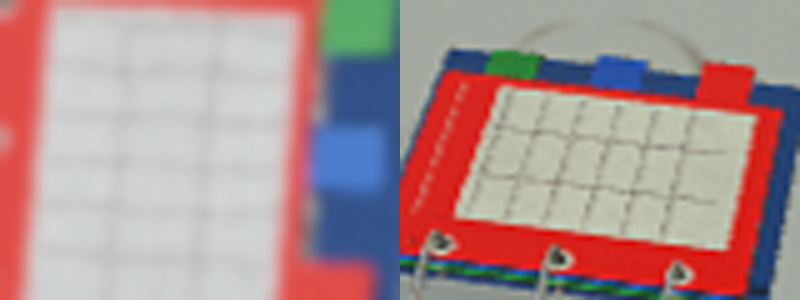

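>>> {"name": "arm_command", "arguments": {"deltas": [[[0,0,0],[0,0,-0.09],3.4],[[0,0,0],[0,0,-0.148],3.4],[[0,0,0],[0,0,-0.148],3.4],[[0,0,0],[0,0,-0.148],3.4],[[0,0,0],[0,0,-0.148],3.4],[[0,0,0],[0,0,-0.148],3.4],[[0,0,0],[0,0,-0.148],3.4],[[0,0,0],[0,0,-0.148],3.4],[[0,0,0],[0,0,-0.148],3.4],[[0,0,0],[0,0,-0.148],3.4],[[0,0,0],[0,0,-0.148],3.4],[[0,0,0],[0,0,-0.149],3.4],[[2.5,-0.5,0],[0,0,0],3.4],[[4.5,-1,0],[0,0,0],3.4],[[4.5,-1,0],[0,0,0],3.4],[[4.5,-1,0],[0,0,0],3.4],[[4.5,-1,0],[0,0,0],3.4],[[4.5,-1,0],[0,0,0],3.4],[[3.5,-0.8,0],[0,0,0],3.4],[[0,0,0],[0,0,0],3.4]]}}

```text
clock: 33.65
position: [0.4488, 0.0832, 0.3913]
tool_rot: [3.141, -0.002, 1.55]
force: [-0.5, -0.6, -0.7]
grip_width: 0.034
finger_force: 0.0
```

Run:
```python
from h import *
bot.grab_frame('side');s=bot.observe();to(.4507,.0779,.181,1.535,s);print(s['qpos'].round(2) if hasattr(s['qpos'],'round') else s['qpos'])
```

```text
turn z 0.012
pos [0.4493 0.0808 0.3911] rot [ 3.141e+00 -1.000e-03  1.547e+00] w 0.034 shift cm [-0.28  0.15 21.01]
[ 0.04  0.3  -0.42  2.02  0.16  0.85 -0.49]
```

>>> {"name": "arm_command", "arguments": {"deltas": [[[-0.28,0.15,0],[0,0,0.012],3.4],[[0,0,3],[0,0,0],3.4],[[0,0,4],[0,0,0],3.4],[[0,0,4],[0,0,0],3.4],[[0,0,4],[0,0,0],3.4],[[0,0,3],[0,0,0],3.4],[[0,0,1.5],[0,0,0],3.4],[[0,0,1],[0,0,0],3.4],[[0,0,0.5],[0,0,0],3.4],[[0,0,0],[0,0,0],3.4],[[0,0,0],[0,0,0],2.4],[[0,0,0],[0,0,0],1.7],[[0,0,0],[0,0,0],1.7],[[0,0,0],[0,0,0],1.7],[[0,0,0],[0,0,0],1.7]], "newtons": 25}}

```text
clock: 35.2
position: [0.451, 0.0748, 0.1809]
tool_rot: [3.141, 0.0, 1.53]
force: [-4.0, -2.3, 5.3]
grip_width: 0.0227
finger_force: 24.7
```

>>> {"name": "arm_command", "arguments": {"deltas": [[[0.13,0,-1.94],[0,0,0],1.7],[[0.38,0,-1.91],[0,0,0],1.7],[[0.63,0,-1.85],[0,0,0],1.7],[[0.86,0,-1.75],[0,0,0],1.7],[[1.08,0,-1.62],[0,0,0],1.7],[[1.28,0,-1.46],[0,0,0],1.7],[[1.46,0,-1.28],[0,0,0],1.7],[[1.62,0,-1.08],[0,0,0],1.7],[[1.75,0,-0.86],[0,0,0],1.7],[[1.85,0,-0.63],[0,0,0],1.7],[[0,0,0],[0,0,0],1.7]]}}

```text
clock: 36.3
position: [0.4554, 0.1878, 0.3252]
tool_rot: [3.141, -0.002, 1.532]
force: [-2.0, -0.6, -1.3]
grip_width: 0.0229
finger_force: 24.6
```

Run:
```python
from h import *
f=cam('side');s=bot.observe();print(s['force'],s['position'],s['grip_width'])
a=f['frame'][220:440,220:460,::-1];cv2.imwrite('pics/sw.png',cv2.resize(a,None,fx=2,fy=2,interpolation=2))
```

```text
[-2.84209331 -0.61936909 -3.48145646] [0.45532273 0.18639643 0.32462643] 0.022583747711131846
```

View pics/sw.png

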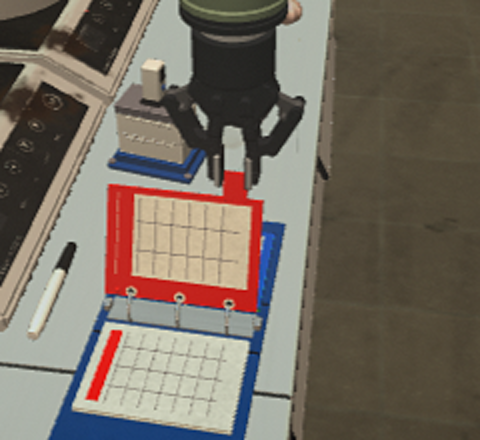

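>>> {"name": "arm_command", "arguments": {"deltas": [[[1.91,0,-0.38],[0,0,0],1.7],[[1.94,0,-0.13],[0,0,0],1.7],[[1.94,0,0.13],[0,0,0],1.7],[[1.91,0,0.38],[0,0,0],1.7],[[1.85,0,0.63],[0,0,0],1.7],[[1.75,0,0.86],[0,0,0],1.7],[[1.62,0,1.08],[0,0,0],1.7],[[1.46,0,1.28],[0,0,0],1.7],[[1.28,0,1.46],[0,0,0],1.7],[[1.08,0,1.62],[0,0,0],1.7],[[0.86,0,1.75],[0,0,0],1.7],[[0.63,0,1.85],[0,0,0],1.7],[[0.38,0,1.91],[0,0,0],1.7],[[0.1,0,1.6],[0,0,0],1.7],[[0,0,0],[0,0,0],1.7],[[0,0,0],[0,0,0],2.2],[[0,0,0],[0,0,0],3],[[0,0,0],[0,0,0],3.4],[[0,0,0],[0,0,0],3.4]]}}

```text
clock: 38.25
position: [0.4635, 0.3718, 0.1839]
tool_rot: [3.141, 0.0, 1.529]
force: [-0.5, 0.6, 0.6]
grip_width: 0.0338
finger_force: 0.0
```

>>> {"name": "arm_command", "arguments": {"deltas": [[[0,0,-1],[0,0,0],3.4],[[0,0,-2],[0,0,0],3.4],[[0,0,-3],[0,0,0],3.4],[[0,0,-4],[0,0,0],3.4],[[0,0,-4],[0,0,0],3.4],[[0,0,-3],[0,0,0],3.4],[[-3,1,0],[0,0,0],3.4],[[-4,0.8,0],[0,0,0],3.4],[[-4,0.8,0],[0,0,0],3.4],[[-4,0.8,0],[0,0,0],3.4],[[-4,0.8,0],[0,0,0],3.4],[[-4,0.8,0],[0,0,0],3.4],[[-4,0,0],[0,0,0],3.4],[[-2.2,0,0],[0,0,0],3.4],[[0,0,0],[0,0,0],3.4],[[0,0,0],[0,0,0],3.4]]}}

```text
clock: 39.85
position: [0.5012, 0.0782, 0.3548]
tool_rot: [3.141, -0.0, 1.529]
force: [-0.2, 0.4, 0.1]
grip_width: 0.0337
finger_force: 0.0
```

Run:
```python
from h import *
f=cam('side');g=cam('top');s=bot.observe();to(.5008,.076,.179,1.535,s);print(s['force'])
a=f['frame'][200:440,220:470,::-1];cv2.imwrite('pics/sw2.png',cv2.resize(a,None,fx=2,fy=2,interpolation=2))
for k,z in dict(red_tab=.012,blue_tab=.0145,green_tab=.012).items():
    for n,ff in zip('st',(f,g)): print(k,n,[(round(m['p'],2),atz(ff,m['at'],z)[:2].round(4).tolist()) for m in bot.mark_of(k,ff)[:2]])
```

```text
turn z -0.004
pos [0.5012 0.0792 0.3545] rot [ 3.141e+00 -1.000e-03  1.531e+00] w 0.034 shift cm [-0.32 -0.03 17.55]
[ 0.2734348  -0.51836786  0.69599451]
red_tab s [(0.84, [0.4536, 0.3696])]
red_tab t []
blue_tab s [(0.58, [0.4964, 0.0827])]
blue_tab t [(0.96, [0.5076, 0.0822])]
green_tab s [(0.69, [0.5532, 0.0681]), (0.31, [0.6177, -0.1662])]
green_tab t [(0.45, [0.5451, 0.0798]), (0.42, [0.5936, -0.0385])]
```

View pics/sw2.png

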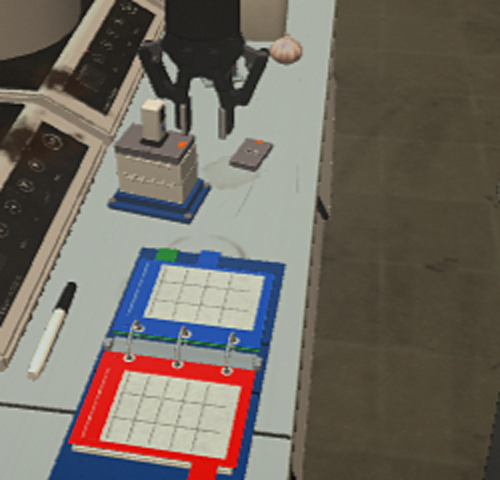

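>>> {"name": "arm_command", "arguments": {"deltas": [[[-0.2,0,0],[0,0,0],3.4],[[0,0,3],[0,0,0],3.4],[[0,0,4],[0,0,0],3.4],[[0,0,4],[0,0,0],3.4],[[0,0,3.5],[0,0,0],3.4],[[0,0,1.5],[0,0,0],3.4],[[0,0,1],[0,0,0],3.4],[[0,0,0.5],[0,0,0],3.4],[[0,0,0],[0,0,0],3.4],[[0,0,0],[0,0,0],2.4],[[0,0,0],[0,0,0],1.7],[[0,0,0],[0,0,0],1.7],[[0,0,0],[0,0,0],1.7],[[0,0,0],[0,0,0],1.7]], "newtons": 25}}

```text
clock: 41.65
position: [0.5012, 0.0762, 0.1796]
tool_rot: [3.141, 0.0, 1.53]
force: [-2.1, -0.8, 6.3]
grip_width: 0.023
finger_force: 24.6
```

>>> {"name": "arm_command", "arguments": {"deltas": [[[0.13,0,-1.91],[0,0,0],1.7],[[0.37,0,-1.87],[0,0,0],1.7],[[0.61,0,-1.81],[0,0,0],1.7],[[0.85,0,-1.71],[0,0,0],1.7],[[1.06,0,-1.59],[0,0,0],1.7],[[1.26,0,-1.44],[0,0,0],1.7],[[1.44,0,-1.26],[0,0,0],1.7],[[1.59,0,-1.06],[0,0,0],1.7],[[1.71,0,-0.85],[0,0,0],1.7],[[1.81,0,-0.61],[0,0,0],1.7],[[1.87,0,-0.37],[0,0,0],1.7],[[1.91,0,-0.13],[0,0,0],1.7],[[1.91,0,0.13],[0,0,0],1.7],[[1.87,0,0.37],[0,0,0],1.7]]}}

```text
clock: 43.05
position: [0.5085, 0.2618, 0.3203]
tool_rot: [-3.141, 0.0, 1.53]
force: [-3.0, -1.3, -1.0]
grip_width: 0.0226
finger_force: 24.6
```

>>> {"name": "arm_command", "arguments": {"deltas": [[[1.81,0,0.61],[0,0,0],1.7],[[1.71,0,0.85],[0,0,0],1.7],[[1.59,0,1.06],[0,0,0],1.7],[[1.44,0,1.26],[0,0,0],1.7],[[1.26,0,1.44],[0,0,0],1.7],[[1.06,0,1.59],[0,0,0],1.7],[[0.85,0,1.71],[0,0,0],1.7],[[0.61,0,1.81],[0,0,0],1.7],[[0.37,0,1.87],[0,0,0],1.7],[[0.1,0,1.5],[0,0,0],1.7],[[0,0,0],[0,0,0],1.7],[[0,0,0],[0,0,0],2.2],[[0,0,0],[0,0,0],3],[[0,0,0],[0,0,0],3.4],[[0,0,0],[0,0,0],3.4],[[0,0,-1],[0,0,0],3.4],[[0,0,-2],[0,0,0],3.4],[[0,0,-3],[0,0,0],3.4],[[0,0,-4],[0,0,0],3.4],[[0,0,-4],[0,0,0],3.4]]}}

```text
clock: 45.05
position: [0.513, 0.3677, 0.3253]
tool_rot: [3.142, 0.0, 1.53]
force: [1.2, 0.0, 0.2]
grip_width: 0.0339
finger_force: 0.0
```

>>> {"name": "arm_command", "arguments": {"deltas": [[[0,0,-3],[0,0,0],3.4],[[-2,-1,-2],[0,0,0],3.4],[[-3,-2,0],[0,0,0],3.4],[[-3,-1,0],[0,0,0],3.4],[[-3,0,0],[0,0,0],3.4],[[-3,0,0],[0,0,0],3.4],[[-2,0,0],[0,0,0],3.4],[[0,0,0],[0,0,0],3.4],[[0,0,0],[0,0,0],3.4],[[0,0,0],[0,0,0],3.4],[[0,0,0],[0,0,0],3.4]]}}

```text
clock: 46.15
position: [0.4664, 0.2105, 0.3733]
tool_rot: [3.142, -0.0, 1.531]
force: [-0.3, -0.2, -0.1]
grip_width: 0.0337
finger_force: 0.0
```

Run:
```python
from h import *
f=cam('side');g=cam('top');s=bot.observe();print(s['position'],s['force'])
a=f['frame'][200:440,220:470,::-1];cv2.imwrite('pics/sw3.png',cv2.resize(a,None,fx=2.4,fy=2.4,interpolation=2))
for k,z in dict(red_tab=.012,blue_tab=.0145,green_tab=.012).items():
    for n,ff in zip('st',(f,g)): print(k,n,[(round(m['p'],2),atz(ff,m['at'],z)[:2].round(4).tolist()) for m in bot.mark_of(k,ff)[:2]])
print(orange(f,.092,(.5495,-.037)))
```

```text
[0.46646787 0.21033084 0.37318036] [ 0.40658171 -0.46737181 -1.10072046]
red_tab s [(0.81, [0.4601, 0.3769])]
red_tab t [(0.51, [0.4475, -0.4359])]
blue_tab s [(0.85, [0.5114, 0.3654])]
blue_tab t [(0.45, [0.5795, -0.0441])]
green_tab s []
green_tab t [(0.94, [0.5513, 0.0793]), (0.71, [0.5534, -0.3687])]
None
```

View pics/sw3.png

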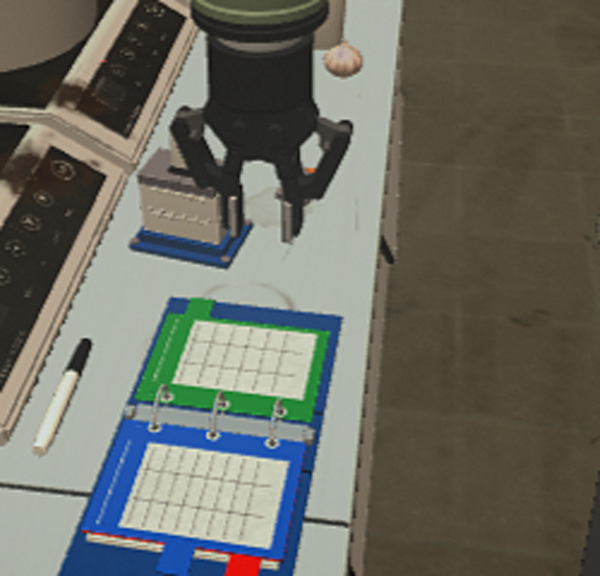

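>>> {"name": "arm_command", "arguments": {"deltas": [[[-3,-2,0],[0,0,0],3.4],[[-4,0,0],[0,0,0],3.4],[[-4,0,0],[0,0,0],3.4],[[-4,0,-1],[0,0,0],3.4],[[-4,0,-1],[0,0,0],3.4],[[-4,0,-1],[0,0,0],3.4],[[-4,0,-1],[0,0,0],3.4],[[-4,0,-1],[0,0,0],3.4],[[-4,0,0],[0,0,0],3.4],[[-3,0,0],[0,0,0],3.4],[[0,0,0],[0,0,0],3.4],[[0,0,0],[0,0,0],3.4],[[0,0,0],[0,0,0],3.4],[[0,0,0],[0,0,0],3.4]]}}

```text
clock: 47.95
position: [0.4311, -0.1682, 0.4232]
tool_rot: [3.142, -0.0, 1.531]
force: [-0.1, -0.3, 0.1]
grip_width: 0.0336
finger_force: 0.0
```

Run:
```python
from h import *
f=cam('side');g=cam('top');s=bot.observe();print(s['position'],s['qd'])
print(orange(f,.092,(.5495,-.037)))
a=cv2.resize(f['frame'][225:325,255:345,::-1],(450,500),interpolation=2);u=proj(g,[[.585,-.043,.09]])[0].astype(int);b=cv2.resize(g['frame'][u[1]-25:u[1]+25,u[0]-17:u[0]+17,::-1],(340,500),interpolation=2)
cv2.imwrite('pics/fin.png',np.hstack([a,b]))
```

```text
[ 0.43111684 -0.16846733  0.42325278] [0.00308222 0.00120074 0.00258663 0.00017968 0.00101439 0.00056832
 0.00196259]
(array([310.48, 271.86]), array([ 0.5508, -0.0323]), 138)
```

View pics/fin.png

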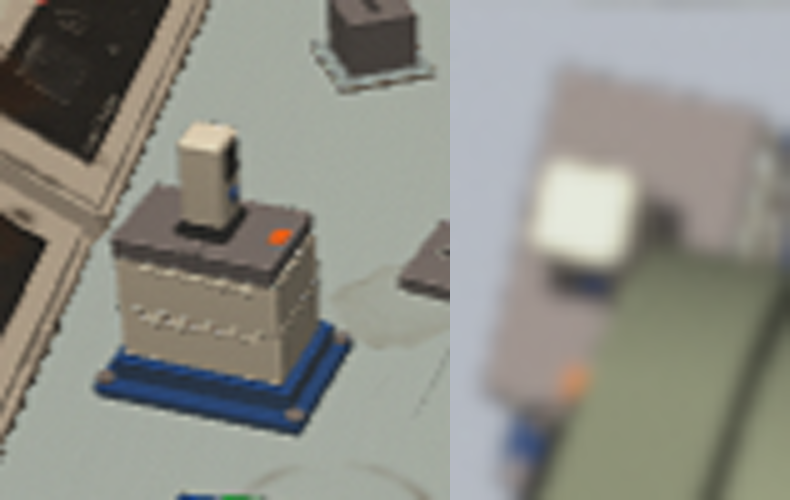

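The stack is level and home, the collar rests on the lid, and the robot is clear of everything. I'm handing in.

```bash
python3 -c "
from workcell import bot
print(bot.job_done())"
```

```text
the job is handed in; nothing more can be done
None
```

The job is handed in, though the hand-in gave no verdict: only two trays were in the scene, and in the last images they and the lid were stacked home on the cold base with the probe down to its collar, and the red and blue dividers lay on the left with green still on the right.

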